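Clip the order card on the meal tent's order board

ROBOT

A 6-joint arm with a two-finger parallel gripper is mounted at the origin on the work surface. World frame = base frame: x ahead of the robot, y to its left, z up, the work surface at z = 0. Lengths are in mm, angles in rad, forces in N, time in s.
With the tool pointing down it reaches from about 300 to 850 mm from the base axis. Payload 4.2 kg.
Tool frame: the origin (TCP) lies midway between the tips of the shut fingers; the grasp point (between the pads) lies 19 mm behind it (bot.grasp_offset is the distance from the TCP to the grasp point, in mm); y points along the fingers, z is the direction in which the jaws open and shut, and the axes are right-handed (so a half turn about y gives the same grasp; the last joint's range is limited). The gripper opens to 91 mm and grips with 3 to 60 N. Pads are 32 mm wide; open, the fingers measure 118 mm over their backs; the gripper's body (76 mm by 178 mm) begins 60 mm behind the grasp point.
Start: joints at [-1.248, 0.32, 1.565, -0, 1.257, -0.02], TCP at [193.276, -541.56, 213.976] pointing down, gripper open.
Joint ranges: [-3.11, 3.11], [-0.84, 2.01], [0.21, 2.61], [-1.34, 4.49], [0.05, 2.63], [-2.56, 2.56]. Speed limits (rad/s): [2.57, 2.57, 3.14, 3.14, 3.14, 3.14].

INTERFACE

Orientations are given as a 3x3 rotation matrix whose columns are the frame's x, y, z axes.
In Python, from plant import sense, eyes, bot gives the robot as it stands.
- The arm moves only by the shell command python3 -m jog 'ROWS' [OPENING]. ROWS is JSON, a list of rows, each a list of 4 numbers: the shift along the tool's x, y, z in mm, then the turn about the tool's y in degrees. A call has 1 to 10 rows; each row is the pose to reach, as a shift and turn from the pose measured when the call began, along the tool's axes at that moment; what a row does not reach only later rows make up. A row lasts 1/8 s, in which the tool goes at most 62.5 mm and 10.7 degrees, less where a joint would pass 70% of its speed; a pose out of reach is approached as far as the arm can. A call with a gripper value outside its range is refused whole. OPENING is the closure, from 0 (fully open) to 1 (shut), set as the call begins (- or left out, the last holds). The fingers move at their own pace and stop on an object; the grip force is fixed at half the most. Time passes only in rows, so rows that repeat a pose let the fingers close. It gives the time, the measured TCP pose, the force and the opening at its end, in the units of the state.
- sense(): the state, without advancing time (a new reading comes with each control period).
- eyes.read_camera(name): name is "scene" or "top"; returns the picture (480x640x3 uint8, red, green, blue); there is no depth.
- eyes.get_calibration(name): a dict with "K" (3x3 intrinsics, pixels), "R" (3x3) and "t" (3): a world point X has camera coordinates R X + t. Camera axes: x right, y down, z forward; pixel columns grow to the right and rows downward; lengths in mm; the calibration is good to about 2 mm. A picture is of the moment at which its call begins. get_calibration takes no time and is no camera call.
- bot.hand_in(): hands the job in, once; it reports no verdict.
The state is a dict: "time": time; "joint_positions": joint angles; "dq": joint speeds; "tau": joint torques, N m; "ee_pos": TCP position; "ee_rot": TCP orientation; "ft_force": force on the tool from outside, world axes, zero at the start; "ft_torque": the same for the moment, N m; "opening": finger opening in mm.
Only numpy, scipy, OpenCV 4.12 (cv2) and the standard library are available. Lean on these libraries where they do the work, as an engineer would, in place of code of your own. Each camera call takes 0.05 s, during which the arm holds its last target.

TASK

Take the long order card and slide it, lying flat and lengthways, under the sprung clip of the order board: squarely, in the middle of the clip, and fully home against the stop. Let go of it there. Leave the short card where it lies.

Things in the scene. Friction and masses are not known exactly. Their poses are not given: they have to be found in the camera images.
- long_card_mid (a point): Centre (half-way up) of the loose long order card: a stiff grey plastic plate 130 x 60 x 6 mm with a white ruled sheet on top, about 50 g, lying flat on the table. Its x axis runs along the 130 mm length, y across the 60 mm width, z up. Both ends are alike, either may go in first.
- short_card_mid (a point): Centre of the other card, same look but only 75 x 60 x 6 mm (x along the 75 mm). To be left alone.
- clip_stop (a point): Middle of the stop's front face inside the clip, at the board's upper face (8 mm above the table). x: insertion direction, from the clip's mouth into the stop, along the board; z up. Stop: steel, 100 mm wide, 12 mm high. A card fully home has its centre at x = -65 mm, z = 3 mm. The steel clip, 90 mm wide, 18 mm high over the board (33 mm at its thumb tail), reaches from the stop to x = -57 mm.
- clip (a joint): Opening angle of the sprung clip: 0 shut, growing as the lip rises (hinge 43 mm beyond the lip's lower edge, at the stop's block), to 0.6 rad at most; 0.08 to 0.1 with a card under it. The spring presses on the card with 2 to 3 N; pushing the card in under the lip takes about 4 to 8 N, and 1 to 3 N from there to the stop.
- board_mid (a point): Centre of the order board's upper face: a brown wooden panel 240 mm (x) by 130 mm (y), 8 mm thick, fixed flat on the table. Axes as clip_stop's; the stop is at x = 85 mm from here.
- clip_mouth (a point): Middle of the clip's open mouth, at the board's upper face, 57 mm before the stop. Here the underside of the clip's lip is about 13 mm above the board; it slopes down at 24 degrees to its lower edge, 32 mm before the stop and 2 mm above the board when the clip is shut. Axes as clip_stop's.
There are look-alikes about, which are no part of the job. What is shaped like the part that bears long_card_mid but brown or red is not meant.

How it is judged (in metres and radians):
At the end, for the whole second after the job is handed in: The long card lies flat on the board (tilt under 0.06 rad, centre within 3 mm of its resting height), under the clip, which it holds open by 0.05 to 0.14 rad; it is home against the stop within 7 mm, within 13 mm of the clip's middle and within 0.13 rad of square (x of long_card_mid in the frame of clip_stop between -0.072 and -0.06 m and y of long_card_mid in the frame of clip_stop between -0.013 and 0.013 m and z of long_card_mid in the frame of clip_stop between 0 and 0.006 m and angle between the x axis of long_card_mid and the x axis of clip_stop, either way round below 0.13 rad and angle between long_card_mid's own z axis and vertical below 0.06 rad and value of joint clip between 0.05 and 0.14 rad); the robot touches nothing.
It fails at once if the short card is shifted by more than 30 mm (distance of short_card_mid from where it was at the start of the episode above 0.03 m).
It also fails if it takes over 45 s, if anything falls off the work surface, if the arm or the gripper's body presses on something with over 40 N, if the wrist force passes 120 N, or if a joint passes its speed limit or range.

## Working session

There is one attempt and no reset: what is moved stays moved. The work goes in short steps, Python scripts to look and compute and a shell command to move; the robot and the scene stay as the last step left them, time stands still between calls to the robot, and variables do not carry over. Pictures are saved under pics/ and viewed, and the job is handed in when it is done.

```bash
ls; mkdir -p pics
python3 - <<'E'
from plant import sense, eyes, bot
import cv2
s=sense();print(s['time'],s['ee_pos'],s['ee_rot'],s['opening'],bot.grasp_offset)
for n in("scene","top"):
    cv2.imwrite(f"pics/{n}0.png",eyes.read_camera(n)[:,:,::-1]);print(eyes.get_calibration(n))
E
```

```text
pics
0.0 [ 193.10443689 -541.05650285  213.11623297] [[-9.41820217e-01 -5.70586782e-04  3.36116576e-01]
 [-3.36117058e-01  1.69273904e-03 -9.41818697e-01]
 [-3.15683506e-05 -9.99998405e-01 -1.78603980e-03]] 91.09500606476388 18.8
{'K': array([[588.77628848,   0.        , 312.58057807],
       [  0.        , 588.77628848, 246.2361284 ],
       [  0.        ,   0.        ,   1.        ]]), 'R': array([[ 0.1270355 ,  0.99189389,  0.00291344],
       [ 0.78399633, -0.0986091 , -0.61288335],
       [-0.60762796,  0.08014207, -0.79016803]]), 't': array([ -49.96357467, -349.90730661, 1466.83615085])}
{'K': array([[524.07263949,   0.        , 325.15901348],
       [  0.        , 524.07263949, 235.34753642],
       [  0.        ,   0.        ,   1.        ]]), 'R': array([[-0.15064694, -0.98858416, -0.00261781],
       [-0.96371862,  0.14744695, -0.22249901],
       [ 0.22034499, -0.03099596, -0.9749294 ]]), 't': array([ 55.017893  , 502.16410201, 860.7874131 ])}
```

View pics/scene0.png

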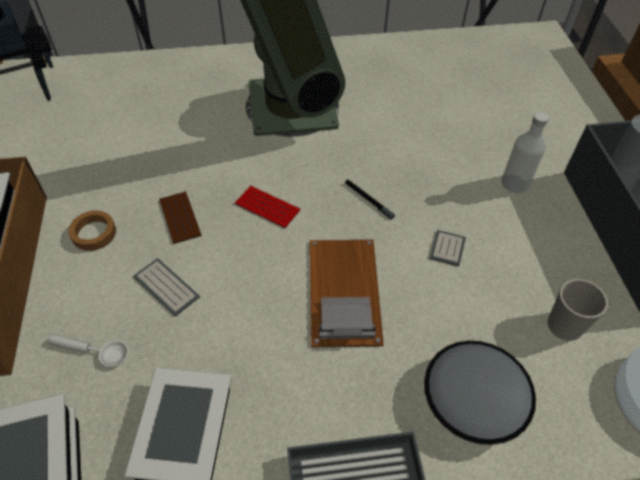

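View pics/top0.png

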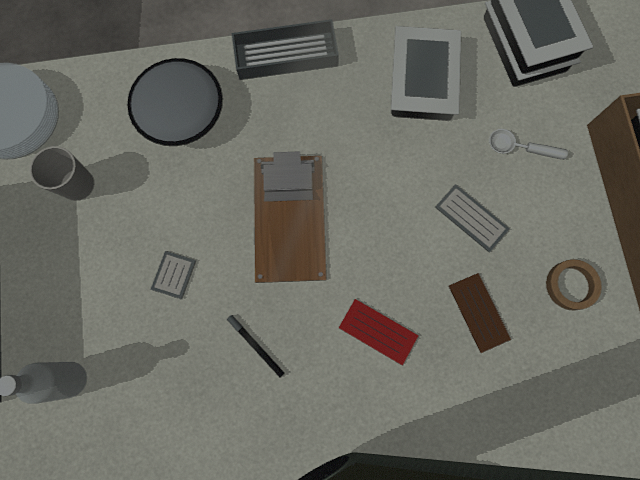

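The top view has the long card at about (472,217) and the short card at (174,274). The board is at (290,219), with the clip at its upper end, around (288,178). The red and brown plates at (379,332) and (480,313) are look-alikes. Next I measure these.

```bash
cat > h.py <<'E'
import numpy as np,cv2
from plant import sense, eyes, bot
def cast(n,uv,z):
    c=eyes.get_calibration(n);K,R,t=c['K'],c['R'],c['t']
    uv=np.atleast_2d(np.asarray(uv,float))
    d=np.c_[uv,np.ones(len(uv))]@np.linalg.inv(K).T@R
    o=-R.T@t
    return o+d*((z-o[2])/d[:,2])[:,None]
def proj(n,X):
    c=eyes.get_calibration(n);p=(np.atleast_2d(X)@c['R'].T+c['t'])@c['K'].T
    return p[:,:2]/p[:,2:]
def rect(n,mask,z):
    cs,_=cv2.findContours(mask,cv2.RETR_EXTERNAL,cv2.CHAIN_APPROX_NONE)
    c=max(cs,key=cv2.contourArea)
    c=cv2.convexHull(c)
    P=cast(n,c[:,0,:],z)[:,:2]
    r=cv2.minAreaRect((P*1).astype(np.float32))
    b=cv2.boxPoints(r);e=b[1]-b[0];f=b[2]-b[1]
    L,W=(e,f) if np.linalg.norm(e)>np.linalg.norm(f) else (f,e)
    return np.array(r[0]),np.linalg.norm(L),np.linalg.norm(W),np.degrees(np.arctan(L[1]/L[0]))
E
python3 - <<'E'
from h import *
for n,box,bb in(("top",(425,175,520,260),(240,140,340,295)),("scene",(125,250,210,322),(300,230,392,355))):
    im=cv2.imread(f"pics/{n}0.png")
    hsv=cv2.cvtColor(im,cv2.COLOR_BGR2HSV)
    g=cv2.cvtColor(im,cv2.COLOR_BGR2GRAY)
    x0,y0,x1,y1=box;m=np.zeros_like(g);
    bg=np.median(g[y0:y1,x0:x1]);print(n,bg)
    m[y0:y1,x0:x1]=(g[y0:y1,x0:x1]<bg-28)*255
    print('card',rect(n,m,6))
    x0,y0,x1,y1=bb;m2=np.zeros_like(g)
    m2[y0:y1,x0:x1]=((hsv[y0:y1,x0:x1,1]>100))*255
    m2=cv2.morphologyEx(m2,cv2.MORPH_OPEN,np.ones((3,3)))
    print('board',rect(n,m2,8))
    cv2.imwrite(f"pics/m_{n}.png",np.hstack([cv2.resize(m[box[1]:box[3],box[0]:box[2]],(380,400)),cv2.resize(m2[y0:y1,x0:x1],(300,400)),cv2.resize(g[y0:y1,x0:x1],(100,400))]))
E
```

```text
top 124.0
card (array([ 508.61108398, -299.21533203]), np.float32(131.64194), np.float32(63.502964), np.float32(39.256977))
board (array([517.79229736,  43.29413223]), np.float32(151.70044), np.float32(126.946045), np.float32(-6.9577255))
scene 145.0
card (array([ 511.56845093, -300.00012207]), np.float32(134.68907), np.float32(65.60478), np.float32(39.067513))
board (array([562.24255371,  38.43652344]), np.float32(241.02971), np.float32(129.19513), np.float32(-6.6281285))
```

Run:
```python
import cv2
import numpy as np
a=cv2.imread("pics/m_top.png");b=cv2.imread("pics/m_scene.png")
cv2.imwrite("pics/mm.png",cv2.resize(np.vstack([a,b]),(580,600)))
im=cv2.imread("pics/top0.png");cv2.imwrite("pics/bz.png",cv2.resize(im[140:290,240:340],None,fx=4,fy=4,interpolation=2))
```

```text
(no output)
```

View pics/mm.png

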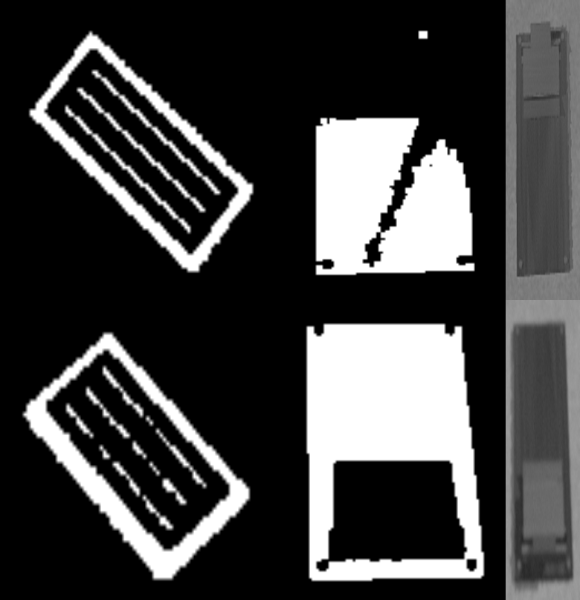

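View pics/bz.png

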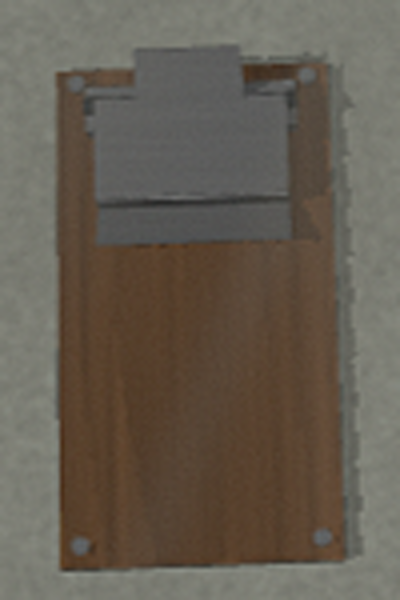

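The masks are clean. Scene view gives a board fit of 241x129 mm; in the top view the clip splits it, so I'll use its corners as a cross-check. Then I'll plan the grasp.

```bash
cat >> h.py <<'E'
def to(xy,z,jaw):
    s=sense();p=s['ee_pos'];R=s['ee_rot']
    d=R.T@(np.array([*xy,z])-p)
    a=np.degrees(np.arctan2(R[1,2],R[0,2]))
    print('shift',d.round(1),'turn',round(-((jaw-a+180)%360-180),1),'| tcp',p.round(1),'jaw',round(a,1),'F',s['ft_force'].round(1),'open',round(s['opening'],1),'t',s['time'],'q6',s['joint_positions'][5].round(2))
E
python3 - <<'E'
from h import *
P=cast("top",[(254.25,158.25),(322.5,155.75),(326,280),(255.5,282.5)],8)[:,:2]
print(P.round(1),P.mean(0)); e=(P[0]+P[1]-P[2]-P[3])/2;print(np.linalg.norm(e),np.degrees(np.arctan2(e[1],e[0])))
f=P[0]-P[1];print(np.linalg.norm(f))
b=np.array([562.2,38.4]);a=np.radians(-6.63);X=np.array([np.cos(a),np.sin(a)])
print('scene board reproj in top',proj("top",[[*(b+sx*120*X+sy*65*np.array([-X[1],X[0]])),8] for sx,sy in((1,1),(1,-1),(-1,-1),(-1,1))]).round(1))
g=np.array([509.3,-299.5])-35*np.array([np.cos(np.radians(39.2)),np.sin(np.radians(39.2))]);print(g)
j=np.array([.632,-.775])
print('fingers top',proj("top",[[*(g+s*j),5] for s in(-60,-45,45,60)]).round())
to(g,60,-50.8);to(g,2.5,-50.8)
E
```

```text
[[685.6  88.2]
 [670.8 -41.4]
 [433.5 -12. ]
 [448.3 114.8]] [559.53570672  37.40085302]
238.95849886572287 -6.739291496156537
130.49150941270537
scene board reproj in top [[253.6 156.7]
 [321.5 154.4]
 [326.  278.9]
 [254.2 281.4]]
[ 482.1769429  -321.62102559]
fingers top [[467. 253.]
 [472. 247.]
 [502. 212.]
 [507. 206.]]
shift [-346.   153.4 -109.3] turn -19.6 | tcp [ 193.1 -541.1  213.2] jaw -70.4 F [-0.1 -0.1  0.6] open 91.1 t 0.1 q6 -0.02
shift [-346.   210.9 -109.2] turn -19.6 | tcp [ 193.1 -541.1  213.2] jaw -70.4 F [-0.1 -0.1  0.6] open 91.1 t 0.1 q6 -0.02
```

```bash
python3 -m jog '[[-50,10,-15,-4],[-105,30,-33,-10],[-160,55,-50,-15],[-215,80,-68,-19.6],[-270,105,-85,-19.6],[-320,130,-101,-19.6],[-346,148,-109,-19.6],[-346,153,-109,-19.6]]' 0
python3 - <<'E'
from h import *
cv2.imwrite("pics/top1.png",eyes.read_camera("top")[:,:,::-1])
cv2.imwrite("pics/scene1.png",eyes.read_camera("scene")[:,:,::-1])
to((482.2,-321.6),2.5,-50.8)
E
```

```text
time: 1.1
ee_pos: [482.7, -320.2, 58.7]
ee_rot: [[-0.772, -0.003, 0.635], [-0.635, 0.003, -0.772], [0.0, -1.0, -0.004]]
ft_force: [-1.1, -0.8, -0.6]
opening: 91.0
shift [-0.7 57.2  0.5] turn 0.1 | tcp [ 481.5 -321.8   59.7] jaw -50.7 F [ 0.4 -1.5  0.2] open 91.0 t 1.2 q6 0.28
```

View pics/scene1.png

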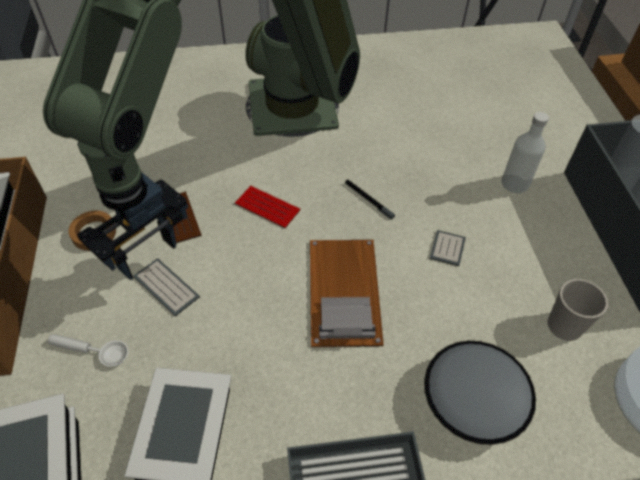

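The gripper is above the card's near end, around (130,265), with the fingers on either side of it. Lowering and closing.

```bash
python3 -m jog '[[0,30,0,0],[0,52,0,0],[0,57,0,0],[0,57,0,0]]' 0; python3 -m jog '[[0,0,0,0],[0,0,0,0],[0,0,0,0],[0,0,0,0],[0,0,0,0],[0,0,0,0]]' 1;python3 - <<'E'
from h import *
cv2.imwrite("pics/scene2.png",cv2.resize(eyes.read_camera("scene")[200:350,60:260,::-1],None,fx=4,fy=4))
to((482.2,-321.6),2.5,-50.8)
E
```

```text
time: 1.7
ee_pos: [481.1, -322.7, 3.5]
ee_rot: [[-0.775, -0.002, 0.632], [-0.632, 0.002, -0.775], [0.0, -1.0, -0.002]]
ft_force: [0.9, -0.8, -0.0]
opening: 91.2
time: 2.45
ee_pos: [481.2, -322.7, 3.8]
ee_rot: [[-0.775, -0.001, 0.632], [-0.632, 0.001, -0.775], [0.0, -1.0, -0.002]]
ft_force: [-0.7, -0.1, 4.3]
opening: 59.1
shift [-1.4  1.3 -0.3] turn 0.0 | tcp [ 481.3 -322.7    3.8] jaw -50.8 F [-0.2 -0.3  4.8] open 59.2 t 2.5 q6 0.28
```

View pics/scene2.png

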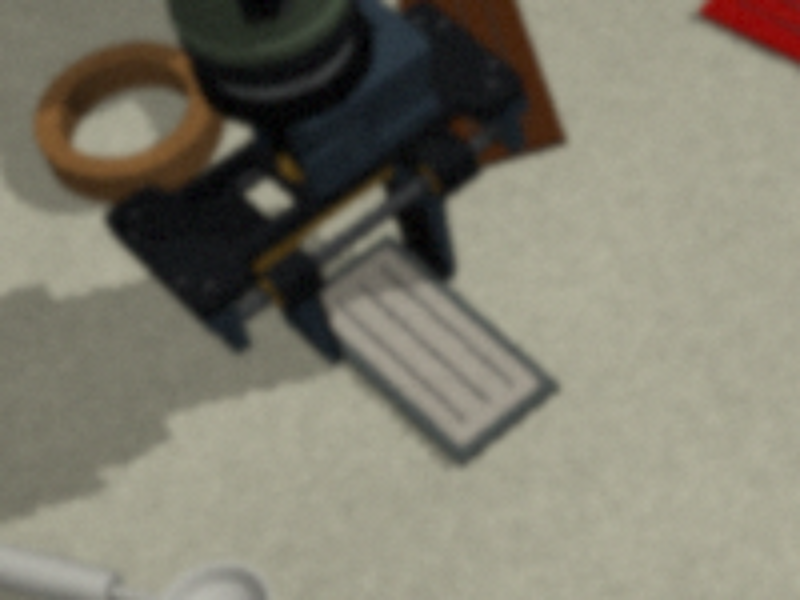

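Card gripped, with 59 mm opening. Lift and carry to just in front of the clip.

```bash
python3 -m jog '[[0,-20,0,0],[0,-45,0,0],[0,-50,0,0]]' -
python3 - <<'E'
from h import *
to((468.6,48.8),50,-96.68)
E
```

```text
time: 2.88
ee_pos: [482.1, -323.3, 54.8]
ee_rot: [[-0.775, 0.001, 0.632], [-0.632, -0.0, -0.775], [-0.001, -1.0, 0.001]]
ft_force: [0.8, 0.0, -0.2]
opening: 59.2
shift [-224.7    4.7 -296.9] turn 45.9 | tcp [ 482.1 -323.3   54.8] jaw -50.8 F [ 0.8  0.  -0.2] open 59.2 t 2.875 q6 0.28
```

```bash
python3 -m jog '[[-18,0,-24,3],[-45,0,-60,9],[-72,0,-95,15],[-99,0,-130,21],[-126,0,-166,27],[-153,0,-202,33],[-180,0,-237,39],[-205,0,-270,44],[-220,0,-290,45.9],[-224.7,0,-297,45.9]]' -; python3 -m jog '[[0,0,0,0],[0,0,0,0]]' -
python3 - <<'E'
from h import *
to((468.6,48.8),50,-96.68)
cv2.imwrite("pics/top3.png",eyes.read_camera("top")[:,:,::-1])
cv2.imwrite("pics/scene3.png",eyes.read_camera("scene")[:,:,::-1])
E
```

```text
time: 4.12
ee_pos: [467.8, 49.9, 53.9]
ee_rot: [[-0.993, -0.001, -0.114], [0.114, -0.0, -0.993], [0.001, -1.0, 0.0]]
ft_force: [-0.8, -0.5, -1.0]
opening: 59.1
time: 4.38
ee_pos: [467.6, 49.2, 53.6]
ee_rot: [[-0.993, -0.001, -0.115], [0.115, -0.001, -0.993], [0.001, -1.0, 0.001]]
ft_force: [-0.8, 0.0, -0.8]
opening: 59.3
shift [-1.   3.6  0.2] turn 0.1 | tcp [467.6  49.2  53.6] jaw -96.6 F [-0.8  0.  -0.8] open 59.3 t 4.375 q6 1.77
```

View pics/scene3.png

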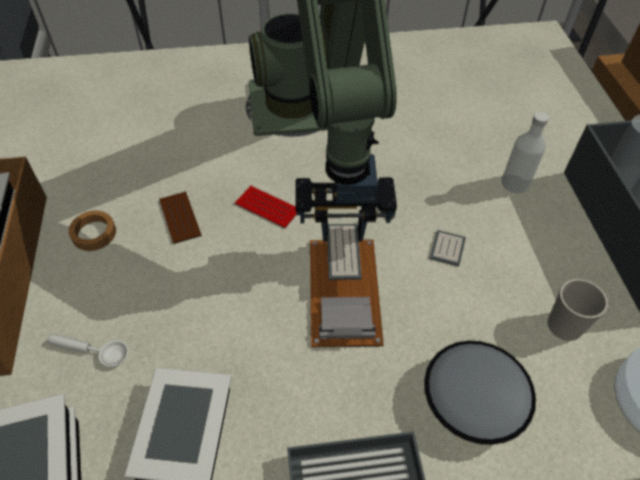

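View pics/top3.png

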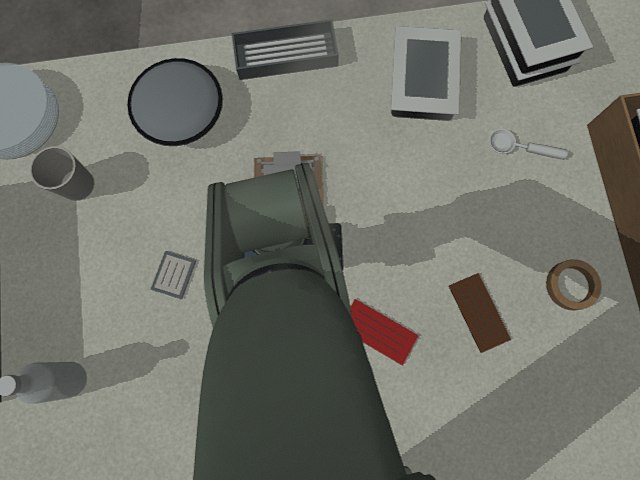

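The top view is occluded by the arm. In the scene view the card hangs over the board, its front edge near (345,277). I'll lower it, then check the card against the board.

```bash
python3 -m jog '[[0,18,0,0],[0,33,0,0],[0,38,0,0],[0,38,0,0]]' -
python3 - <<'E'
from h import *
to((468.6,48.8),14.5,-96.68)
im=eyes.read_camera("scene")[:,:,::-1].copy()
s=sense();p=s['ee_pos'];R=s['ee_rot'];X=-R[:,0];X[2]=0;Y=np.array([-X[1],X[0],0]);zt=p[2]-3.8+6
c=p+36.4*X;c[2]=zt
q=proj("scene",[c+65*X+30*Y,c+65*X-30*Y,c-30*Y+10*X,c+30*Y+10*X]);print(q.round(1))
o=np.array([300,220]);z=cv2.resize(im[220:360,300:400],None,fx=4,fy=4,interpolation=2)
cv2.imwrite("pics/s4raw.png",z.copy())
for a in q: cv2.circle(z,tuple(int(v) for v in (a-o+.5)*4),3,(0,255,0),-1)
a=np.radians(-6.68);B=np.array([561,38,8.]);BX=np.array([np.cos(a),np.sin(a),0]);BY=np.array([-BX[1],BX[0],0])
for sx in(-120,120):
  for sy in (-65,0,65):
    v=(proj("scene",B+sx*BX+sy*BY)[0]-o+.5)*4;cv2.circle(z,tuple(int(t) for t in v),3,(255,0,0),-1)
v=(proj("scene",[B+28*BX+sy*BY+[0,0,18] for sy in(-45,45)])-o+.5)*4
for t in v: cv2.circle(z,tuple(int(k) for k in t),3,(0,255,255),-1)
cv2.imwrite("pics/s4.png",z)
E
```

```text
time: 4.97
ee_pos: [467.8, 48.7, 15.8]
ee_rot: [[-0.993, -0.001, -0.116], [0.116, -0.001, -0.993], [0.001, -1.0, 0.001]]
ft_force: [0.1, 0.4, -1.9]
opening: 59.1
shift [-0.7  1.3 -0.2] turn 0.0 | tcp [467.8  48.7  15.8] jaw -96.6 F [ 0.1  0.4 -1.9] open 59.1 t 4.975 q6 1.77
[[359.9 289.2]
 [328.1 289.4]
 [327.3 265.8]
 [358.2 265.5]]
```

View pics/s4.png

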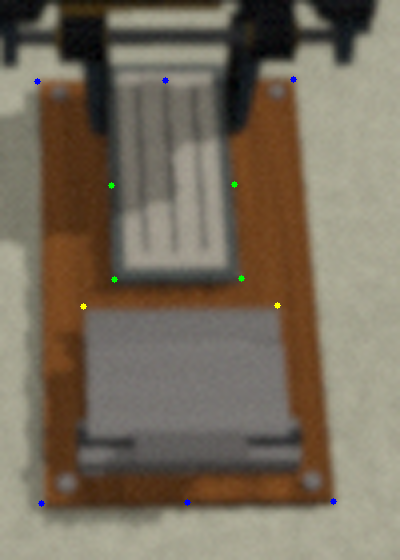

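View pics/s4raw.png

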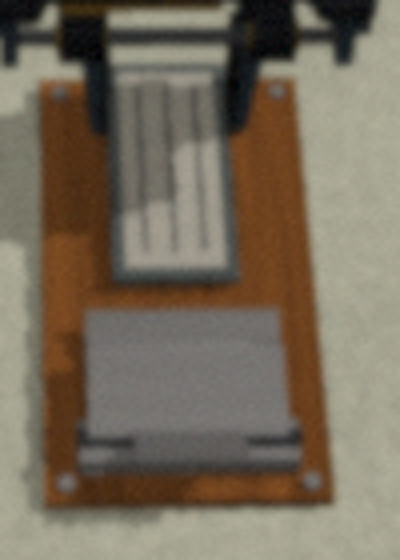

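Board and clip line up with my estimate. The card sits about 2 mm too far toward -y relative to the clip, so I'm correcting that while lowering onto the board and moving the tip into the mouth.

```bash
python3 -m jog '[[0,2,-2,0],[-3,3.5,-2,0],[-9,3.5,-2,0],[-15,3.5,-2,0],[-21,3.5,-2,0],[-27,3.5,-2,0],[-30,3.5,-2,0],[-30,3.5,-2,0]]' -
python3 - <<'E'
from h import *
a=np.radians(-6.68);t=np.array([561,38.5])+(20-36.4)*np.array([np.cos(a),np.sin(a)])
to(t,11.8,-96.68)
im=eyes.read_camera("scene")[:,:,::-1]
cv2.imwrite("pics/s5.png",cv2.resize(im[220:360,300:400],None,fx=4,fy=4,interpolation=2))
E
```

```text
time: 6.02
ee_pos: [498.3, 47.3, 12.5]
ee_rot: [[-0.993, -0.0, -0.116], [0.116, -0.0, -0.993], [0.0, -1.0, 0.001]]
ft_force: [0.2, -0.3, 0.5]
opening: 59.1
shift [-46.9   0.7   1.5] turn 0.0 | tcp [498.3  47.3  12.5] jaw -96.6 F [ 0.2 -0.3  0.5] open 59.1 t 6.025 q6 1.76
```

View pics/s5.png

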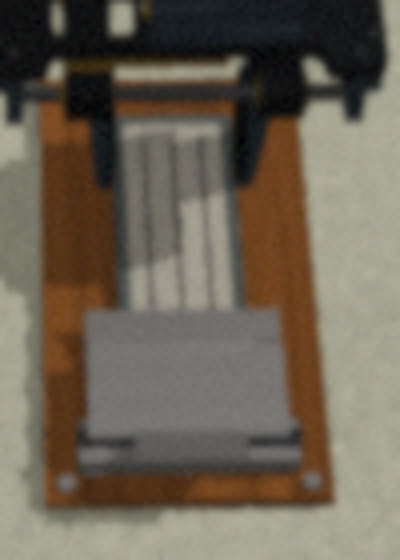

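The tip is under the clip and centred (card mid ≈181, clip mid ≈182 in the crop). Pushing on.

```bash
python3 -m jog '[[-4,0.4,0,0],[-8,0.4,0,0],[-12,0.4,0,0],[-16,0.4,0,0],[-20,0.4,0,0],[-24,0.4,0,0],[-28,0.4,0,0]]' -; python3 -m jog '[[0,0,0,0]]' -
python3 - <<'E'
from h import *
a=np.radians(-6.68);t=np.array([561,38.5])+(20-36.4)*np.array([np.cos(a),np.sin(a)])
to(t,11.8,-96.68)
E
```

```text
time: 6.95
ee_pos: [522.5, 44.2, 11.8]
ee_rot: [[-0.993, -0.008, -0.116], [0.116, -0.0, -0.993], [0.008, -1.0, 0.001]]
ft_force: [-7.1, 0.5, 4.9]
opening: 59.3
time: 7.08
ee_pos: [522.9, 44.2, 11.9]
ee_rot: [[-0.993, -0.007, -0.116], [0.116, -0.0, -0.993], [0.007, -1.0, 0.001]]
ft_force: [0.6, 0.8, 0.1]
opening: 59.3
shift [-22.1  -0.    1.2] turn 0.0 | tcp [522.9  44.2  11.9] jaw -96.6 F [0.6 0.8 0.1] open 59.3 t 7.075 q6 1.75
```

```bash
python3 -m jog '[[-4,0,0,0],[-8,0,0,0],[-12,0,0,0],[-16,0,0,0],[-18,0,0,0]]' -
python3 - <<'E'
from h import *
a=np.radians(-6.68);t=np.array([561,38.5])+(20-36.4)*np.array([np.cos(a),np.sin(a)])
to(t,11.8,-96.68)
im=eyes.read_camera("scene")[:,:,::-1]
cv2.imwrite("pics/s6.png",cv2.resize(im[220:360,300:400],None,fx=4,fy=4,interpolation=2))
E
```

```text
time: 7.7
ee_pos: [537.4, 42.3, 11.8]
ee_rot: [[-0.993, -0.014, -0.116], [0.116, -0.0, -0.993], [0.014, -1.0, 0.002]]
ft_force: [-9.6, 0.7, 8.4]
opening: 59.2
shift [-7.5 -0.1  1. ] turn 0.0 | tcp [537.4  42.3  11.8] jaw -96.7 F [-9.6  0.7  8.4] open 59.2 t 7.7 q6 1.74
```

View pics/s6.png

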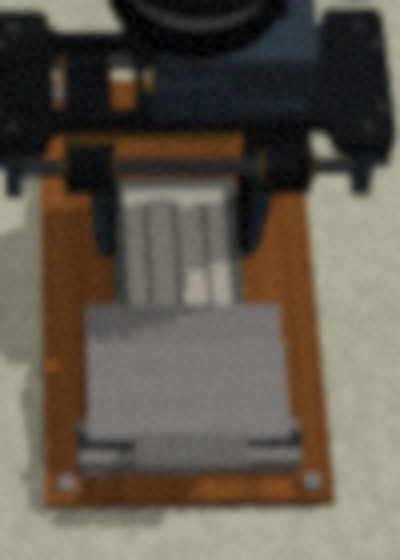

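The clip has lifted (its mouth edge moved from row 310 to 303) and the card is under the lip, about 7 mm short by estimate. Continuing toward the stop.

```bash
python3 -m jog '[[-3,-0.3,0,0],[-6,-0.3,0,0],[-9,-0.3,0,0],[-11,-0.3,0,0]]' -
python3 - <<'E'
from h import *
a=np.radians(-6.68);t=np.array([561,38.5])+(20-36.4)*np.array([np.cos(a),np.sin(a)])
to(t,11.8,-96.68)
im=eyes.read_camera("scene")[:,:,::-1]
cv2.imwrite("pics/s7.png",cv2.resize(im[220:360,300:400],None,fx=4,fy=4,interpolation=2))
E
```

```text
time: 8.25
ee_pos: [544.3, 41.3, 11.8]
ee_rot: [[-0.993, -0.024, -0.117], [0.117, 0.001, -0.993], [0.024, -1.0, 0.002]]
ft_force: [-13.1, 1.5, 10.8]
opening: 59.1
shift [-0.5 -0.   0.9] turn -0.0 | tcp [544.3  41.3  11.8] jaw -96.7 F [-13.1   1.5  10.8] open 59.1 t 8.25 q6 1.74
```

View pics/s7.png

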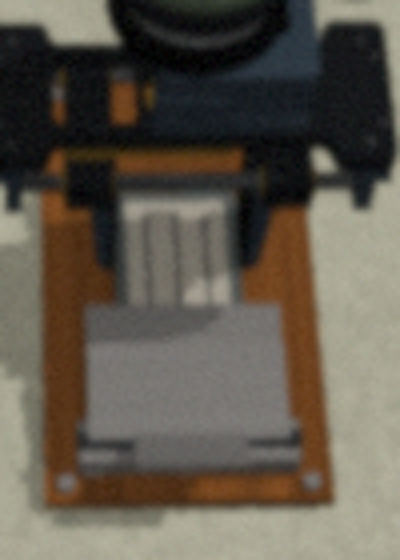

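```bash
python3 -m jog '[[-3,0,0,0],[-5,0,0,0],[-5,0,0,0]]' -
python3 - <<'E'
from h import *
a=np.radians(-6.68);t=np.array([561,38.5])+(20-36.4)*np.array([np.cos(a),np.sin(a)])
to(t,11.8,-96.68)
im=eyes.read_camera("scene")[:,:,::-1]
cv2.imwrite("pics/s8.png",cv2.resize(im[250:340,310:390],None,fx=6,fy=6,interpolation=2))
E
```

```text
time: 8.68
ee_pos: [544.3, 41.4, 11.7]
ee_rot: [[-0.993, -0.035, -0.117], [0.117, 0.001, -0.993], [0.035, -0.999, 0.003]]
ft_force: [-12.1, 1.9, 9.8]
opening: 59.1
shift [-0.5 -0.1  0.9] turn -0.0 | tcp [544.3  41.4  11.7] jaw -96.7 F [-12.1   1.9   9.8] open 59.1 t 8.675 q6 1.74
```

View pics/s8.png

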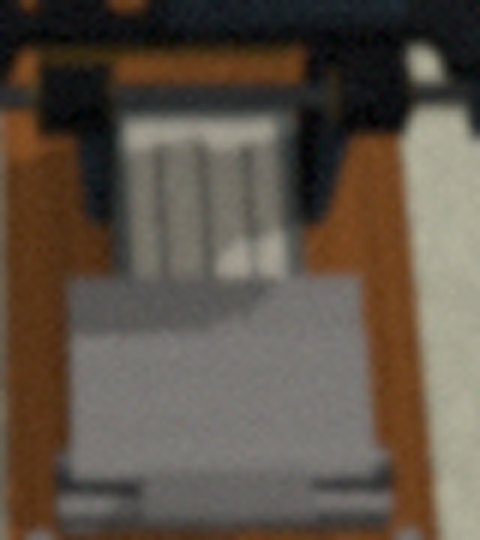

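The TCP didn't move for a further 5 mm command, and its position is within 0.5 mm of the predicted home pose, so the card is against the stop. Relax, release, then back off.

```bash
python3 -m jog '[[0,0,0,0],[0,0,0,0]]' -; python3 -m jog '[[0,0,0,0],[0,0,0,0],[0,0,0,0],[0,0,0,0],[0,0,0,0]]' 0;  python3 -m jog '[[0,-10,0,0],[2,-30,0,0],[5,-60,0,0],[30,-100,0,0],[70,-140,0,0],[90,-150,50,0],[90,-150,110,0],[90,-150,170,0],[90,-150,230,0],[90,-150,250,0]]' -
python3 - <<'E'
from h import *
to((0,0),0,0)
for n in("top","scene"): cv2.imwrite(f"pics/{n}9.png",eyes.read_camera(n)[:,:,::-1])
E
```

```text
time: 8.98
ee_pos: [544.2, 41.5, 11.8]
ee_rot: [[-0.993, -0.035, -0.117], [0.117, 0.002, -0.993], [0.035, -0.999, 0.003]]
ft_force: [-3.8, 1.0, 3.0]
opening: 59.5
time: 9.6
ee_pos: [544.3, 41.4, 11.8]
ee_rot: [[-0.993, -0.035, -0.117], [0.117, 0.002, -0.993], [0.035, -0.999, 0.003]]
ft_force: [0.3, -0.4, -0.3]
opening: 90.9
time: 10.85
ee_pos: [430.5, -199.5, 166.4]
ee_rot: [[-0.992, -0.033, -0.12], [0.12, 0.0, -0.993], [0.033, -0.999, 0.004]]
ft_force: [1.3, 0.8, -0.5]
opening: 91.1
shift [ 445.7  180.7 -146.9] turn -96.9 | tcp [ 430.5 -199.5  166.4] jaw -96.9 F [ 1.3  0.8 -0.5] open 91.1 t 10.85 q6 1.25
```

View pics/top9.png

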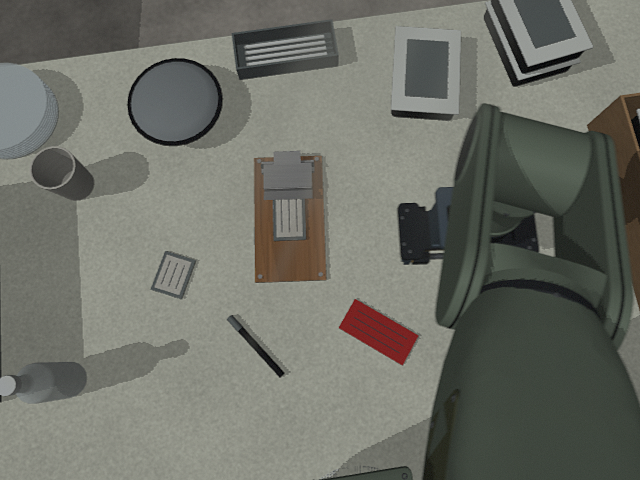

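View pics/scene9.png

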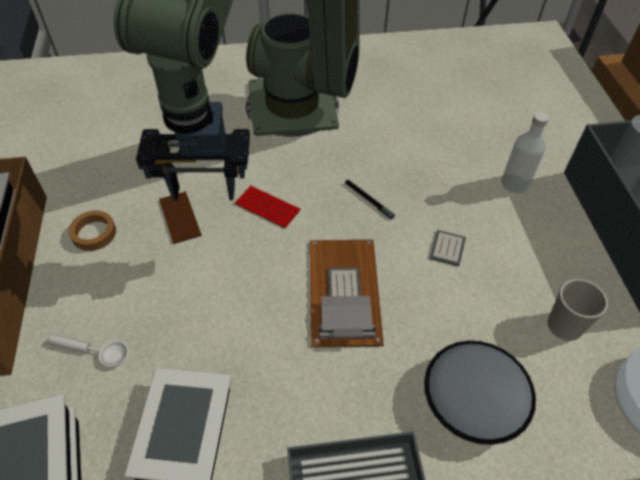

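The card lies under the clip (top view: rear edge ≈(290,240)), the arm is clear, and the short card is unmoved at (174,274). Next I measure the card's rear edge and sides.

Run:
```python
from h import *
a=np.radians(-6.68);B=np.array([561,38.2]);BX=np.array([np.cos(a),np.sin(a)]);M=np.c_[BX,[-BX[1],BX[0]]]
for n,box in(("top",(262,203,318,248)),("scene",(318,260,372,296))):
    im=cv2.imread(f"pics/{n}9.png");hsv=cv2.cvtColor(im,cv2.COLOR_BGR2HSV)
    x0,y0,x1,y1=box;m=np.zeros(im.shape[:2],np.uint8);m[y0:y1,x0:x1]=(hsv[y0:y1,x0:x1,1]<75)*255
    m=cv2.morphologyEx(m,cv2.MORPH_OPEN,np.ones((3,3)))
    cs,_=cv2.findContours(m,0,1);c=max(cs,key=cv2.contourArea)[:,0]
    P=(cast(n,c,14)[:,:2]-B)@M
    print(n,'rear x',np.percentile(P[:,0],[0,3,10]).round(1),'y range by x:')
    for lo in(-38,-28,-18,-8,2):
        q=P[(P[:,0]>lo)&(P[:,0]<lo+10),1]
        if len(q):print(lo,q.min().round(1),q.max().round(1))
    rows=slice(y0,y1);cv2.imwrite(f"pics/z9{n}.png",np.hstack([cv2.resize(im[y0-60:y1+10,x0-15:x1+15],(380,500),interpolation=2),cv2.cvtColor(cv2.resize(m[y0-60:y1+10,x0-15:x1+15],(380,500)),8)]))
```

```text
top rear x [-45.8 -45.6 -44.9] y range by x:
-38 -29.2 29.7
-28 -29.5 29.6
-18 -29.8 29.4
-8 -30.0 29.3
2 -32.1 29.2
scene rear x [-44.8 -44.8 -44.6] y range by x:
-38 -29.2 29.2
-28 -29.5 28.6
-18 -27.8 29.6
-8 -28.1 29.3
2 -28.4 28.8
```

View pics/z9top.png

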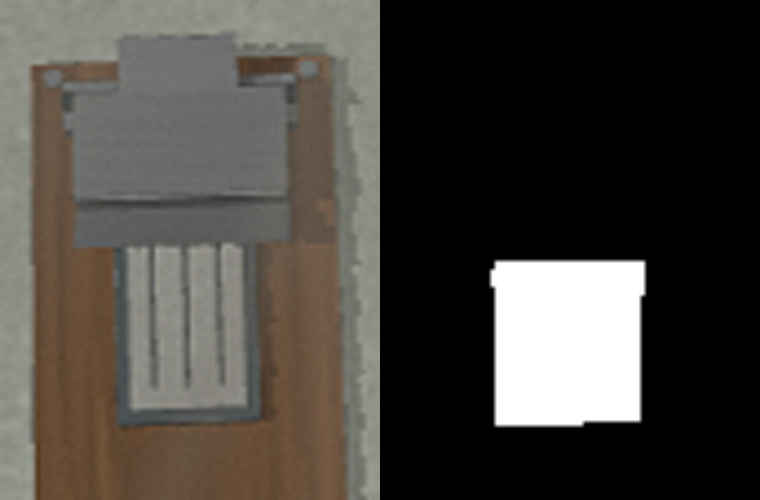

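The rear edge is at board x ≈ -45 (home is -45). The card is centred within about 1 mm and square within about 0.02 rad. Handing in.

```bash
python3 -c "
from plant import bot;print(bot.hand_in())"
```

```text
the job is handed in; nothing more can be done
None
```

The long order card is under the clip and against the stop, and I let go of it there. I handed the job in at about 11 s; the hand-in gives no verdict.

I gripped the card across its width near one end, carried it to the board, lowered it flat and pushed it under the clip. At the stop, a further 5 mm command did not move the tool. I then relaxed the push, opened the gripper and moved the arm clear.

Last checks, from the top and scene cameras:
- **Home:** the card's rear edge is at -45 to -46 mm from the board centre, and a card fully home would be at -45 mm.
- **Centred and square:** it is within about 1 mm of the middle and about 0.02 rad of square. Both views agree to about 1 mm.
- **Clip:** it is visibly raised on the card, but I did not measure its opening angle. Nor did I measure the card's tilt.
- **Short card:** it looks unmoved in the pictures; I did not measure it.
- **Forces:** the highest wrist force I read was about 17 N, while pushing against the stop. The tool had tilted about 0.035 rad by then.

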